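# Pack the specimen-study kit into its shaped inserts

### The job

Pack the specimen-study kit away after the lesson: put the magnifier, the forceps, the covered dish and the dropper bottle each into the insert of the white kit tray whose pocket is shaped for it, fully down on the pocket's floor, the first three lying flat and the bottle standing. Set things down rather than dropping them, keep the bottle upright, and leave the timer and the paper punch where they stand.

Things in the scene. Friction and masses are not known exactly. Their poses are not given: they have to be found in the camera images.
- loupe: black hand magnifier, 125 mm long, 14 mm thick, 50 g, lying flat. Origin: middle of its length, at the underside; z up; +y runs from handle to lens. Lens frame 50 mm across, 10 mm thick, centred at y +37 mm; round handle 13 mm across, y -62 to +12 mm. Balances near y +15 mm. Grip the handle across x, centred between y -25 and -4 mm.
- forceps: steel forceps, closed, lying flat: 133 mm long (y), 14 mm wide (x), 8 mm thick. Origin: middle of the underside, z up. Grip across the arms (along x) in the middle; either end may lead.
- dish: covered round dish, clear with pinkish filling, lying flat: 14 mm high, cover 65 mm across (4 to 14 mm up), foot 60 mm, 22 g. Origin: centre of the underside, z up. Grip by the cover's rim.
- bottle: small brown dropper bottle with a pale pointed cap, standing: body 34 mm across and 53 mm high, 78 mm with the cap (21 mm across), 35 g. Origin: centre of the underside, z up. Grip the body.
- loupe_insert: charcoal insert, 160 (x) x 88 x 24 mm, one of four in the fixed white tray, in any of its four places. Origin: centre of underside, 4 mm over the bench; x along it, away from the robot, y left, z up. Pocket floor at z 12 mm: 62 mm round well at x +37 mm for the lens, 25 mm wide slot from it to x -68 mm for the handle; magnifier's origin goes over this origin. Finger relief: x -34 to +6 mm, y -38 to +38 mm.
- forceps_insert: charcoal insert, 160 (x) x 88 x 24 mm, one of four in the fixed white tray, in any of its four places. Origin: centre of underside, 4 mm over the bench; x along it, away from the robot, y left, z up. Pocket floor at z 16 mm: straight slot 26 mm wide, x -72 to +72 mm. Finger relief: x -20 to +20 mm, y -38 to +38 mm.
- dish_insert: charcoal insert, 160 (x) x 88 x 24 mm, one of four in the fixed white tray, in any of its four places. Origin: centre of underside, 4 mm over the bench; x along it, away from the robot, y left, z up. Pocket floor at z 14 mm: 78 mm round well at the origin. Finger relief: channel x -64 to +64 mm, y -19 to +19 mm, so the two fingers must come down at +x and -x of the dish.
- bottle_insert: charcoal insert, 160 (x) x 88 x 24 mm, one of four in the fixed white tray, in any of its four places. Origin: centre of underside, 4 mm over the bench; x along it, away from the robot, y left, z up. Pocket floor at z 4 mm: 46 mm round well at the origin. (All four lie two by two, nearly touching, with one yaw; tray rim 33 mm over the bench.)
- timer: cream dial timer, 51 x 67 mm, 66 mm high, standing behind the work; a bystander. Origin: centre of the underside.
- punch: two-hole paper punch, blue lever, black base, 79 x 100 mm, 61 mm high, to the right of the work; a bystander. Origin: centre of the underside.
Mind the look-alikes: they are no part of the job. What is shaped like the bottle_insert but red is not meant.

How it is judged (in metres and radians):
At the end, for the whole second after the job is handed in: Each thing is in its own insert: origins within 12 mm (magnifier, forceps) or 10 mm (dish, bottle) from above, underside at most 3.5 mm over the pocket floor, level within 0.06 rad, magnifier and forceps along the insert within 0.2 rad; all released and at rest (horizontal distance between loupe and loupe_insert below 0.012 m and z of loupe in the frame of loupe_insert below 0.0155 m and angle between each of loupe, forceps, dish, bottle's own z axis and vertical below 0.06 rad and angle between the y axis of loupe and the x axis of loupe_insert, either way round below 0.2 rad and linear speed of each of loupe, forceps, dish, bottle below 0.01 m/s and angular speed of each of loupe, forceps, dish, bottle below 0.1 rad/s and horizontal distance between forceps and forceps_insert below 0.012 m and z of forceps in the frame of forceps_insert below 0.0195 m and angle between the y axis of forceps and the x axis of forceps_insert, either way round below 0.2 rad and horizontal distance between dish and dish_insert below 0.01 m and z of dish in the frame of dish_insert below 0.0175 m and horizontal distance between bottle and bottle_insert below 0.01 m and z of bottle in the frame of bottle_insert below 0.0075 m); the robot touches nothing.
It fails at once if a thing of the kit falls freely by more than about 25 mm (let go too high, or knocked off) ((contact force between the fingers and loupe below 0.05 N and linear speed of loupe above 0.7 m/s) or (contact force between the fingers and forceps below 0.05 N and linear speed of forceps above 0.7 m/s) or (contact force between the fingers and dish below 0.05 N and linear speed of dish above 0.7 m/s) or (contact force between the fingers and bottle below 0.05 N and linear speed of bottle above 0.7 m/s)).
It fails at once if the dropper bottle is tipped by more than 35 degrees (angle between bottle's own z axis and vertical above 0.6 rad).
It fails at once if the timer is pushed more than 20 mm (distance of timer from where it was at the start of the episode above 0.02 m).
It fails at once if the paper punch is pushed more than 20 mm (distance of punch from where it was at the start of the episode above 0.02 m).
It also fails if it takes over 104 s, if anything falls off the work surface, if the arm or the gripper's body presses on something with over 40 N, if the wrist force passes 120 N, or if a joint passes its speed limit or range.

### The arm

A 6-joint arm with a two-finger parallel gripper is mounted at the origin on a cart in front of the work surface, level with it; the furniture and walls round the work are solid. World frame = base frame: x ahead of the robot, y to its left, z up, the work surface at z = 0. Lengths are in m, angles in degrees, forces in N, time in s.
With the tool pointing down it reaches from about 0.4 to 0.825 m from the base axis. Payload 7 kg.
Tool frame: the origin (TCP) lies midway between the tips of the shut fingers; the grasp point (between the pads) lies 19 mm behind it (ctrl.grip_point_offset is the distance from the TCP to the grasp point, in m); x points along the fingers, y is the direction in which the jaws open and shut, and the axes are right-handed (so a half turn about x gives the same grasp; the last joint's range is limited). The gripper opens to 88 mm and grips with 3 to 60 N. Pads are 19 mm wide; open, the fingers measure 130 mm over their backs; the gripper's body (78 mm by 193 mm) begins 47 mm behind the grasp point.
Start: joints at [-55.628, 20.546, 0.682, 0, -70.136, -16.507], TCP at [0.207, -0.642, 0.227] pointing down, gripper open.
Joint ranges: [-176.03, 176.03], [-82.01, 121.73], [-58.28, 71.71], [-173.87, 95.51], [-174.79, -0.11], [-173.66, 173.66]. Speed limits (degrees/s): [136.94, 136.94, 172.46, 180, 180, 180].

### API

Orientations are given as [roll, pitch, yaw] about the fixed x, y, z axes, in that order (R = Rz(yaw) Ry(pitch) Rx(roll)).
In Python, from plant import ctrl gives the robot as it stands.
- The arm moves only by the tool drive_tool, never from a script. Its argument "plan" is a list of rows, each a list of 3 entries, a list of its own where there are three numbers: the shift along the tool's x, y, z in m, then the turn, a rotation vector about the tool's x, y, z in degrees, then the opening, from 0 (shut) to 1 (fully open). In form: [[[dx, dy, dz], [wx, wy, wz], grip], ...]. A call has 1 to 20 rows; each row is the pose to reach, as a shift and turn from the pose measured when the call began, along the tool's axes at that moment; what a row does not reach only later rows make up. A row lasts 1/12 s, in which the tool goes at most 41.7 mm and 7.16 degrees, less where a joint would pass 70% of its speed; a pose out of reach is approached as far as the arm can. A call with a gripper value outside its range is refused whole. The fingers move at their own pace and stop on an object; the grip force is fixed at half the most. Time passes only in rows, so rows that repeat a pose let the fingers close. It gives the time, the measured TCP pose, the force and the opening at its end, in the units of the state.
- ctrl.get_obs(): the state, without advancing time (a new reading comes with each control period).
- ctrl.snapshot(name): name is "scene" or "top" or "wrist"; returns the picture (400x640x3 uint8, blue, green, red); there is no depth.
- ctrl.get_calibration(name): a dict with "fx", "fy", "cx", "cy" (pixels), "dist_coeffs" ([k1, k2, p1, p2, k3] as OpenCV has them; the pictures are not rectified), "R" (3x3) and "t" (3): a world point X has camera coordinates R X + t. Camera axes: x right, y down, z forward; pixel columns grow to the right and rows downward; lengths in m; the calibration is good to about 2 mm. A picture is of the moment at which its call begins: read the wrist's pose just before it. get_calibration takes no time and is no camera call; for the wrist camera it gives the pose at the moment of the call.
- ctrl.close_job(): hands the job in, once; it reports no verdict.
Trained networks look in the newest picture that a camera, given by its name, has taken for a name from the list of things; names that differ only in an ending like _2 or _b are one class to them, and where a whole thing is asked for, a point or a joint stands for the part that bears it (a point fixed in the world has none). Each returns a list of dicts, best first, with "confidence" (0 to 1); they miss things now and then, are a little off and sometimes report something else, mostly with a low value. They report only what shows in the picture. A call takes as long as a camera call. They do not tell look-alikes from the thing itself.
- ctrl.cut_out(camera, name): "pixels" (400x640 bool, what is visible of it) and "pixel" ([column, row] in pixels, amid what is visible of it).
- ctrl.landmark_of(camera, name): "pixel" ([column, row] in pixels: a listed point, or the origin of a listed thing).
The state is a dict: "clock": time; "joint_pos": joint angles; "qvel": joint speeds; "tau": joint torques, N m; "tool_pos": TCP position; "orientation": TCP orientation; "force": force on the tool from outside, world axes, zero at the start; "moment": the same for the moment, N m; "opening": finger opening in m.
Only numpy, scipy, OpenCV 4.12 (cv2) and the standard library are available. Lean on these libraries where they do the work, as an engineer would, in place of code of your own. Each camera call takes 0.05 s, during which the arm holds its last target. There are 200 camera calls.

## Working session

There is one attempt and no reset: what is moved stays moved. The work goes in short steps, Python scripts to look and compute and a tool call to move; the robot and the scene stay as the last step left them, time stands still between calls to the robot, and variables do not carry over. Pictures are saved under pics/ and viewed, about 12 in all and at most 16, crops included, and the job is handed in when it is done.

Besides the shell and the picture viewer there is one more tool, called after ">>>" by a JSON object that holds its "api" and its "payload". drive_tool: Moves the arm, as the interface text tells. Its arguments: {"type":"object","properties":{"plan":{"type":"array","items":{"type":"array"}}},"required":["plan"]}

```bash
ls; mkdir -p pics; cat > h.py <<'E'
import numpy as np, cv2
from plant import ctrl
from scipy.spatial.transform import Rotation as Ro
def cal(n):
    c=ctrl.get_calibration(n); K=np.array([[c['fx'],0,c['cx']],[0,c['fy'],c['cy']],[0,0,1.]])
    return K,np.array(c['dist_coeffs'],float),np.array(c['R']),np.array(c['t'])
def unproj(cam,px,z):
    K,d,R,t=cam; p=cv2.undistortPoints(np.array(px,float).reshape(-1,1,2),K,d).reshape(-1,2)
    r=np.c_[p,np.ones(len(p))]@R; o=-R.T@t
    return o+r*((z-o[2])/r[:,2])[:,None]
def proj(cam,X):
    K,d,R,t=cam
    return cv2.projectPoints(np.array(X,float).reshape(-1,1,3),cv2.Rodrigues(R)[0],t,K,d)[0].reshape(-1,2)
E
python3 - <<'E'
from h import *
for n in ('top','scene'):
    im=ctrl.snapshot(n); cv2.imwrite(f'pics/{n}0.png',im); c=cal(n); print(n,-c[2].T@c[3])
    for k,z in dict(loupe=.006,forceps=.004,dish=.01,bottle=.03,loupe_insert=.028,forceps_insert=.028,dish_insert=.028,bottle_insert=.028,timer=.03,punch=.03).items():
        for r in ctrl.cut_out(n,k)[:3]: 
            print(k,round(r['confidence'],2),np.round(r['pixel']),r['pixels'].sum(),unproj(c,r['pixel'],z)[0].round(3))
print(ctrl.get_obs())
E
```

```text
pics
top [ 0.51743945 -0.00219657  1.47084939]
loupe 0.78 [344. 256.] 229 [ 0.44  -0.076  0.006]
forceps 0.31 [266. 198.] 1308 [0.633 0.188 0.004]
dish 0.79 [397. 257.] 321 [ 0.439 -0.251  0.01 ]
bottle 0.61 [337. 193.] 81 [ 0.651 -0.049  0.03 ]
loupe_insert 0.63 [266. 198.] 1229 [0.632 0.185 0.028]
forceps_insert 0.82 [233. 252.] 1257 [0.451 0.291 0.028]
dish_insert 0.98 [262. 248.] 1364 [0.467 0.197 0.028]
bottle_insert 0.8 [181. 176.] 1301 [0.705 0.472 0.028]
bottle_insert 0.58 [238. 199.] 1340 [0.627 0.278 0.028]
timer 0.81 [346. 144.] 323 [ 0.813 -0.081  0.03 ]
timer 0.57 [238. 202.] 1306 [0.618 0.277 0.03 ]
punch 0.76 [456. 261.] 787 [ 0.429 -0.44   0.03 ]
scene [-0.28955244  1.2004738   0.98194837]
loupe 0.51 [379. 206.] 219 [ 0.436 -0.089  0.006]
loupe 0.33 [324. 239.] 943 [0.476 0.175 0.006]
loupe 0.22 [424. 161.] 344 [ 0.458 -0.467  0.006]
bottle 0.69 [323. 186.] 151 [ 0.646 -0.048  0.03 ]
loupe_insert 0.92 [285. 218.] 789 [0.626 0.186 0.028]
forceps_insert 0.57 [305. 253.] 1089 [0.461 0.287 0.028]
dish_insert 0.79 [326. 238.] 900 [0.456 0.191 0.028]
bottle_insert 0.78 [270
[... 190 characters left out ...]
03 ]
punch 0.89 [422. 159.] 394 [ 0.453 -0.44   0.03 ]
{'clock': 1.1, 'joint_pos': array([-5.56281692e+01,  2.05455288e+01,  6.82641434e-01, -3.37348433e-03,
       -7.01345532e+01, -1.65072145e+01]), 'qvel': array([ 0.05503876, -0.0032503 , -0.06293569,  0.00517105, -0.003378  ,
       -0.10836309]), 'tau': array([ 2.64127957e-04, -5.82399845e+01,  2.93303901e+01,  7.00257540e+00,
        1.24250024e-02, -2.16768478e-05]), 'tool_pos': array([ 0.20707167, -0.64243548,  0.22656521]), 'orientation': array([-22.38449025,  89.99592361,  -4.52102023]), 'force': array([ 0.88877493,  0.17299933, -0.63440435]), 'moment': array([-0.0600055 , -0.04576828,  0.01668283]), 'opening': 0.08746956653671982}
```

```bash
python3 - <<'E'
import cv2
a=cv2.imread('pics/top0.png')[110:310,150:490]
cv2.imwrite('pics/v1.png',cv2.resize(a,(800,470),interpolation=cv2.INTER_CUBIC))
E
```

```text
(no output)
```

View pics/v1.png

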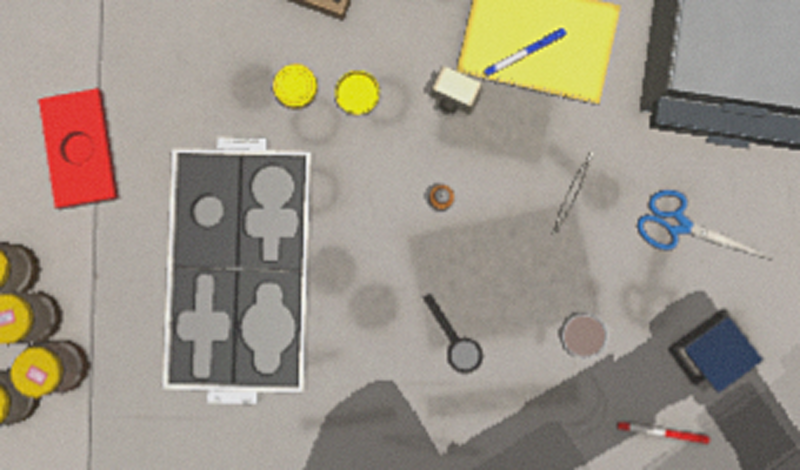

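```bash
cat >> h.py <<'E'
def goto(pos,yaw,grip=None):
    """print shift/turn from measured pose to tool-down pose with jaw axis (tool y) at yaw deg in world (mod 180)"""
    o=ctrl.get_obs(); A=Ro.from_euler('xyz',o['orientation'],degrees=True); best=None
    for k in (-180,0,180):
        y=np.radians(yaw+k); x=np.array([0,0,-1.]); j=np.array([np.cos(y),np.sin(y),0])
        B=Ro.from_matrix(np.c_[x,j,np.cross(x,j)]); w=(A.inv()*B).as_rotvec(degrees=True)
        if best is None or np.linalg.norm(w)<np.linalg.norm(best): best=w
    # down: shift is along current tool axes
    d=A.inv().apply(np.array(pos)-o['tool_pos'])
    j=A.apply([0,1,0]); print('t%.2f'%o['clock'],'tcp',o['tool_pos'].round(4),'jaw',np.degrees(np.arctan2(j[1],j[0])).round(1),'q6',o['joint_pos'][5].round(1),'-> d',d.round(4),'w',best.round(1))
    return d,best
E
python3 - <<'E'
from h import *
c=cal('top'); o=np.array([150,110]); s=np.array([800/340,470/200])
P=lambda p,z: unproj(c,np.array(p)/s+o-0.3,z)
tr=P([(172,150),(310,152),(302,390),(164,387)],.033); print('tray',tr.round(3).tolist(),tr.mean(0).round(4))
print('loupe lens,tail',P([(464,354),(428,297)],.006).round(3).tolist())
print('forceps',P([(590,153),(555,232)],.004).round(3).tolist())
print('dish',P([(583,334)],.012).round(3)); print('bottle',P([(440,196)],.07).round(3))
b=P([(440,196)],.07)[0]; goto([b[0],b[1],.20],0)
print(cal('wrist')[0])
E
```

```text
tray [[0.712, 0.329, 0.033], [0.71, 0.134, 0.033], [0.377, 0.141, 0.033], [0.38, 0.334, 0.033]] [0.5449 0.2346 0.033 ]
loupe lens,tail [[0.427, -0.085, 0.006], [0.507, -0.033, 0.006]]
forceps [[0.714, -0.265, 0.004], [0.601, -0.214, 0.004]]
dish [[ 0.457 -0.252  0.012]]
bottle [[ 0.645 -0.048  0.07 ]]
t1.10 tcp [ 0.2071 -0.6424  0.2266] jaw 107.9 q6 -16.5 -> d [0.0266 0.4314 0.5995] w [-72.1   0.    0. ]
[[350.8132448    0.         311.26157728]
 [  0.         350.8132448  200.33721599]
 [  0.           0.           1.        ]]
```

>>> {"api": "drive_tool", "payload": {"plan": [[[-0.09,0.382,0.452],[-72,0,0],1],[[-0.09,0.382,0.452],[-72,0,0],1],[[-0.09,0.382,0.452],[-72,0,0],1],[[-0.09,0.382,0.452],[-72,0,0],1],[[-0.09,0.382,0.452],[-72,0,0],1],[[-0.09,0.382,0.452],[-72,0,0],1],[[-0.09,0.382,0.452],[-72,0,0],1],[[-0.09,0.382,0.452],[-72,0,0],1],[[-0.09,0.382,0.452],[-72,0,0],1],[[-0.09,0.382,0.452],[-72,0,0],1],[[-0.09,0.382,0.452],[-72,0,0],1],[[-0.09,0.382,0.452],[-72,0,0],1],[[-0.09,0.382,0.452],[-72,0,0],1],[[-0.09,0.382,0.452],[-72,0,0],1],[[-0.09,0.382,0.452],[-72,0,0],1],[[-0.09,0.382,0.452],[-72,0,0],1]]}}

```text
clock: 2.43
tool_pos: [0.522, -0.1373, 0.317]
orientation: [-81.1, 89.9, 9.0]
force: [0.9, -0.8, -0.7]
opening: 0.0877
```

```bash
cat > look.py <<'E'
import sys
from h import *
c=cal('wrist'); im=ctrl.snapshot('wrist'); cv2.imwrite(f'pics/{sys.argv[1]}.png',im)
print('cam',(-c[2].T@c[3]).round(3))
np.savez(f'pics/{sys.argv[1]}.npz',K=c[0],d=c[1],R=c[2],t=c[3])
Z=dict(loupe=.007,forceps=.006,dish=.014,bottle=.053,loupe_insert=.028,forceps_insert=.028,dish_insert=.028,bottle_insert=.028)
for k in sys.argv[2:]:
    for r in ctrl.cut_out('wrist',k)[:1]:
        ct=max(cv2.findContours(r['pixels'].astype(np.uint8),0,2)[0],key=cv2.contourArea).reshape(-1,2)
        w=unproj(c,ct,Z[k])[:,:2]; b=cv2.minAreaRect((w*1000).astype(np.float32))
        print(k,round(r['confidence'],2),np.round(r['pixel']),'rect mm',np.round(b[0],1),np.round(b[1],1),round(b[2],1))
    for r in ctrl.landmark_of('wrist',k)[:1]: print('  lm',round(r['confidence'],2),np.round(r['pixel']),unproj(c,r['pixel'],{'bottle':0}.get(k,Z[k]))[0].round(4))
goto([.5,-.14,.32],0)
E
python3 look.py w1 loupe forceps dish bottle
```

```text
cam [ 0.521 -0.218  0.475]
loupe 0.85 [373. 197.] rect mm [451.7 -58. ] [124.1  52.1] 44.9
  lm 0.94 [356. 203.] [ 0.4586 -0.066   0.007 ]
forceps 0.62 [166.  55.] rect mm [ 707.8 -261.4] [ 2.2 12.1] 63.2
  lm 0.58 [209.  78.] [ 0.6516 -0.2327  0.006 ]
dish 0.75 [364.  63.] rect mm [ 453.2 -252.4] [63.2 65.5] 1.4
  lm 0.8 [362.  62.] [ 0.4589 -0.2524  0.014 ]
bottle 0.93 [221. 217.] rect mm [640.1 -58.6] [48.8 31.7] 44.9
  lm 0.68 [227. 215.] [ 0.6432 -0.0456  0.    ]
t2.88 tcp [ 0.5196 -0.141   0.3166] jaw 179.8 q6 -5.9 -> d [-0.0034  0.0196  0.0009] w [-0.2 -0.   0. ]
```

View pics/w1.png

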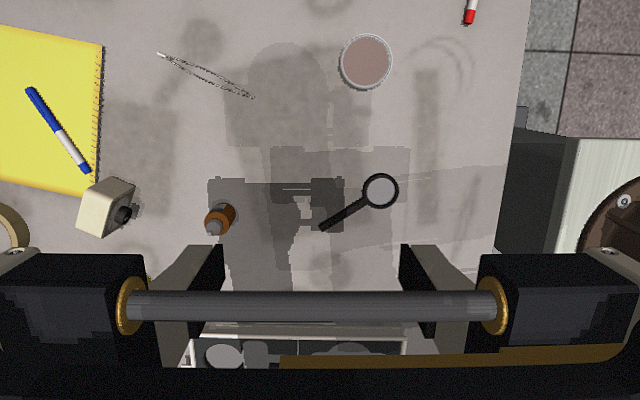

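>>> {"api": "drive_tool", "payload": {"plan": [[[0.19,-0.124,0.094],[0,0,0],1],[[0.19,-0.124,0.094],[0,0,0],1],[[0.19,-0.124,0.094],[0,0,0],1],[[0.19,-0.124,0.094],[0,0,0],1],[[0.19,-0.124,0.094],[0,0,0],1],[[0.19,-0.124,0.094],[0,0,0],1],[[0.19,-0.124,0.094],[0,0,0],1],[[0.19,-0.124,0.094],[0,0,0],1],[[0.22,-0.124,0.094],[0,0,0],1],[[0.25,-0.124,0.094],[0,0,0],1],[[0.28,-0.124,0.094],[0,0,0],1],[[0.293,-0.124,0.094],[0,0,0],1],[[0.293,-0.124,0.094],[0,0,0],1],[[0.293,-0.124,0.094],[0,0,0],1],[[0.293,-0.124,0.094],[0,0,0],0],[[0.293,-0.124,0.094],[0,0,0],0],[[0.293,-0.124,0.094],[0,0,0],0],[[0.293,-0.124,0.094],[0,0,0],0],[[0.293,-0.124,0.094],[0,0,0],0],[[0.293,-0.124,0.094],[0,0,0],0]]}}

```text
clock: 4.55
tool_pos: [0.6442, -0.0474, 0.0241]
orientation: [-82.0, 90.0, 7.8]
force: [0.2, 0.6, 0.5]
opening: 0.0534
```

```bash
python3 - <<'E'
from h import *
o=ctrl.get_obs(); print(o['opening'],o['tool_pos'],o['force'])
f=np.load('pics/w1.npz'); c=(f['K'],f['d'],f['R'],f['t'])
L=unproj(c,[(380,190)],.01)[0]; T=unproj(c,[(321,229)],.01)[0]; u=(L-T)[:2]; n=np.linalg.norm(u); u/=n
print('loupe',L,T,n,'ang',np.degrees(np.arctan2(u[1],u[0])),'origin from lens',L[:2]-.037*u)
F=unproj(c,[(157,53),(254,97)],.006);u=F[0]-F[1];print('forceps',F,np.linalg.norm(u),F.mean(0),np.degrees(np.arctan2(u[1],u[0])))
print('dish',unproj(c,[(366,62)],.014))
goto([.627,.278,.2],-1)
E
```

```text
0.05338400053412096 [ 0.6442075  -0.04739777  0.02406176] [0.22489616 0.60280098 0.47935252]
loupe [ 0.4264859  -0.08647028  0.01      ] [ 0.50727557 -0.02850653  0.01      ] 0.09943222784255529 ang -144.34188675011845 origin from lens [ 0.45654876 -0.06490123]
forceps [[ 0.7157197  -0.26419857  0.006     ]
 [ 0.59525587 -0.20960252  0.006     ]] 0.13225832763188927 [ 0.65548779 -0.23690055  0.006     ] -24.38076030898797
dish [[ 0.45393806 -0.25182552  0.014     ]]
t4.55 tcp [ 0.6442 -0.0474  0.0241] jaw 179.8 q6 -13.3 -> d [-0.1759  0.0183  0.3254] w [0.8 0.  0. ]
```

>>> {"api": "drive_tool", "payload": {"plan": [[[0,0,0],[0,0,0],0],[[0,0,0],[0,0,0],0],[[0,0,0],[0,0,0],0],[[0,0,0],[0,0,0],0],[[0,0,0],[0,0,0],0],[[-0.02,0,0],[0,0,0],0],[[-0.05,0,0],[0,0,0],0],[[-0.08,0,0],[0,0,0],0],[[-0.11,0,0.02],[0,0,0],0],[[-0.14,0.005,0.05],[0,0,0],0],[[-0.17,0.01,0.08],[0,0,0],0],[[-0.176,0.018,0.325],[1,0,0],0],[[-0.176,0.018,0.325],[1,0,0],0],[[-0.176,0.018,0.325],[1,0,0],0],[[-0.176,0.018,0.325],[1,0,0],0],[[-0.176,0.018,0.325],[1,0,0],0],[[-0.176,0.018,0.325],[1,0,0],0],[[-0.176,0.018,0.325],[1,0,0],0],[[-0.176,0.018,0.325],[1,0,0],0],[[-0.176,0.018,0.325],[1,0,0],0]]}}

```text
clock: 6.22
tool_pos: [0.6268, 0.2777, 0.1995]
orientation: [149.6, 90.0, -121.6]
force: [0.1, -0.6, -0.5]
opening: 0.0338
```

```bash
python3 look.py w2 loupe_insert forceps_insert dish_insert bottle_insert bottle
```

```text
cam [0.624 0.197 0.357]
loupe_insert 0.72 [310.  82.] rect mm [624.9 190.2] [ 88.3 160.1] 89.1
  lm 0.63 [309.  84.] [0.6264 0.1918 0.028 ]
forceps_insert 0.9 [472. 177.] rect mm [466.6 282.1] [ 90.2 164. ] 88.9
  lm 0.92 [466. 176.] [0.4751 0.2786 0.028 ]
dish_insert 0.7 [482.  81.] rect mm [464.6 193.2] [ 88.9 163.2] 88.8
  lm 0.92 [474.  83.] [0.4769 0.1922 0.028 ]
bottle_insert 0.76 [311. 174.] rect mm [626.2 279.4] [ 90.  159.6] 89.3
  lm 0.97 [313. 175.] [0.6243 0.2757 0.028 ]
bottle 0.59 [312. 253.] rect mm [626.8 344.4] [86.1 73.5] 88.8
  lm 0.56 [312. 236.] [0.6262 0.3511 0.    ]
t6.77 tcp [0.6273 0.2773 0.2002] jaw 178.8 q6 -41.3 -> d [-0.12    0.1183 -0.42  ] w [-1.2  0.   0. ]
```

View pics/w2.png

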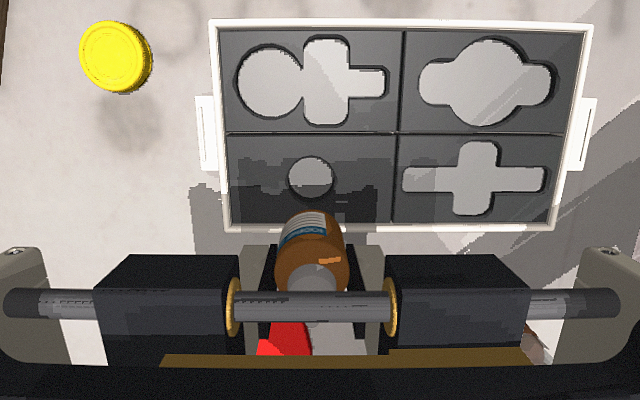

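>>> {"api": "drive_tool", "payload": {"plan": [[[0.03,0,0.001],[0,0,0],0],[[0.06,0,0.001],[0,0,0],0],[[0.09,0,0.001],[0,0,0],0],[[0.12,0,0.001],[0,0,0],0],[[0.135,0,0.001],[0,0,0],0],[[0.145,0,0.001],[0,0,0],0],[[0.155,0,0.001],[0,0,0],0],[[0.162,0,0.001],[0,0,0],0],[[0.167,0,0.001],[0,0,0],0],[[0.168,0,0.001],[0,0,0],0],[[0.168,0,0.001],[0,0,0],0]]}}

```text
clock: 7.68
tool_pos: [0.6278, 0.2786, 0.0327]
orientation: [-65.2, 89.9, 23.6]
force: [-0.4, -0.4, 0.2]
opening: 0.0333
```

>>> {"api": "drive_tool", "payload": {"plan": [[[0,0,0],[0,0,0],0.65],[[0,0,0],[0,0,0],0.65],[[0,0,0],[0,0,0],0.65],[[0,0,0],[0,0,0],0.65],[[0,0,0],[0,0,0],0.65],[[-0.015,0,0],[0,0,0],0.65],[[-0.04,0,0],[0,0,0],0.65],[[-0.07,0,0],[0,0,0],0.65],[[-0.1,0,0],[0,0,0],0.65],[[-0.13,0,0],[0,0,0],0.65],[[-0.16,0,0],[0,0,0],1]]}}

```text
clock: 8.6
tool_pos: [0.6274, 0.2783, 0.1944]
orientation: [-64.7, 89.9, 24.1]
force: [0.1, -1.0, -0.1]
opening: 0.06
```

```bash
python3 look.py w3 bottle bottle_insert; python3 - <<'E'
from h import *
print(ctrl.get_obs()['joint_pos'].round(1), ctrl.get_obs()['force'])
goto([.4656,-.0597,.12],125.7)
E
```

```text
cam [0.625 0.198 0.352]
bottle 0.65 [313. 177.] rect mm [626.2 272.9] [39.8 32.6] 87.9
  lm 0.8 [312. 170.] [0.6259 0.2766 0.    ]
bottle_insert 0.76 [268. 341.] rect mm [680.6 460.8] [ 43.7 101.6] 89.2
t8.85 tcp [0.6273 0.2784 0.1926] jaw 178.8 q6 -41.4 -> d [-0.128   0.1181 -0.4209] w [-1.2  0.1  0.1]
[ 40.2  22.7  -0.5   0.  -66.6 -41.4] [ 0.00212244 -0.24437344 -0.30276144]
t8.85 tcp [0.6273 0.2784 0.1926] jaw 178.8 q6 -41.4 -> d [ 0.072   0.1544 -0.3416] w [53.1  0.1  0. ]
```

>>> {"api": "drive_tool", "payload": {"plan": [[[0.03,0.154,-0.342],[53.1,0,0],1],[[0.03,0.154,-0.342],[53.1,0,0],1],[[0.03,0.154,-0.342],[53.1,0,0],1],[[0.03,0.154,-0.342],[53.1,0,0],1],[[0.03,0.154,-0.342],[53.1,0,0],1],[[0.03,0.154,-0.342],[53.1,0,0],1],[[0.03,0.154,-0.342],[53.1,0,0],1],[[0.072,0.154,-0.342],[53.1,0,0],1],[[0.072,0.154,-0.342],[53.1,0,0],1],[[0.072,0.154,-0.342],[53.1,0,0],1],[[0.072,0.154,-0.342],[53.1,0,0],1],[[0.072,0.154,-0.342],[53.1,0,0],1],[[0.072,0.154,-0.342],[53.1,0,0],1]]}}

```text
clock: 9.93
tool_pos: [0.4666, -0.0598, 0.12]
orientation: [-4.3, 89.9, 31.4]
force: [1.2, 0.1, -0.1]
opening: 0.0881
```

```bash
python3 look.py w4 loupe; python3 -c "
from h import *
goto([.4656,-.0597,.003],125.7)"
```

```text
cam [ 0.399 -0.107  0.278]
loupe 0.61 [310. 148.] rect mm [456.3 -60.5] [126.4  49.1] 37.3
  lm 0.56 [311. 185.] [ 0.4582 -0.064   0.007 ]
t10.08 tcp [ 0.4668 -0.0592  0.1203] jaw 125.7 q6 -71.0 -> d [-0.1997 -0.085  -0.0198] w [-54.3   0.1   0.1]
t10.08 tcp [ 0.4668 -0.0592  0.1203] jaw 125.7 q6 -71.0 -> d [ 0.1173  0.0004 -0.0015] w [0.  0.1 0. ]
```

View pics/w4.png

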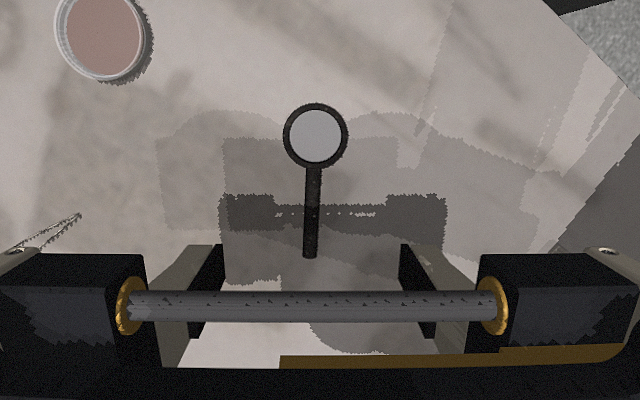

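```bash
python3 - <<'E'
from h import *
f=np.load('pics/w4.npz'); c=(f['K'],f['d'],f['R'],f['t'])
L=unproj(c,[(315.5,135)],.01)[0][:2]; T=unproj(c,[(310,258)],.007)[0][:2]; u=(L-T); n=np.linalg.norm(u); u/=n
print(L,T,n,np.degrees(np.arctan2(u[1],u[0])),'org',L-.037*u,'grip',L-.048*u)
print('dish',unproj(c,[(101,38)],.014))
g=L-.048*u; goto([g[0],g[1],.003],np.degrees(np.arctan2(u[1],u[0]))-90)
E
```

```text
[ 0.42396089 -0.08463588] [ 0.5113735  -0.02713024] 0.1046320388994534 -146.6605058323911 org [ 0.45487175 -0.06430072] grip [ 0.46406146 -0.05825514]
dish [[ 0.45588047 -0.24846237  0.014     ]]
t10.08 tcp [ 0.4668 -0.0592  0.1203] jaw 125.7 q6 -71.0 -> d [ 0.1173  0.0024 -0.0019] w [2.4 0.1 0. ]
```

>>> {"api": "drive_tool", "payload": {"plan": [[[0,0.002,0.001],[2,0,0],0.5],[[0,0.002,0.001],[2,0,0],0.5],[[0.03,0.002,0.001],[2,0,0],0.5],[[0.06,0.002,0.001],[2,0,0],0.5],[[0.085,0.002,0.001],[2,0,0],0.5],[[0.1,0.002,0.001],[2,0,0],0.5],[[0.11,0.002,0.001],[2,0,0],0.5],[[0.1155,0.002,0.001],[2,0,0],0.5],[[0.117,0.002,0.001],[2,0,0],0.5],[[0.117,0.002,0.001],[2,0,0],0],[[0.117,0.002,0.001],[2,0,0],0],[[0.117,0.002,0.001],[2,0,0],0],[[0.117,0.002,0.001],[2,0,0],0],[[0.117,0.002,0.001],[2,0,0],0],[[0.117,0.002,0.001],[2,0,0],0],[[0.117,0.002,0.001],[2,0,0],0],[[0.117,0.002,0.001],[2,0,0],0],[[0.117,0.002,0.001],[2,0,0],0],[[0.117,0.002,0.001],[2,0,0],0]]}}

```text
clock: 11.67
tool_pos: [0.4671, -0.0568, 0.0035]
orientation: [-6.8, 89.8, 27.0]
force: [0.6, 0.5, 3.4]
opening: 0.0124
```

>>> {"api": "drive_tool", "payload": {"plan": [[[-0.015,0,0],[0,0,0],0],[[-0.04,0,0],[0,0,0],0],[[-0.07,0,0],[0,0,0],0],[[-0.1,0,0],[-7,0,0],0],[[-0.15,0.124,0.259],[-145,0,0],0],[[-0.15,0.124,0.259],[-145,0,0],0],[[-0.15,0.124,0.259],[-145,0,0],0],[[-0.15,0.124,0.259],[-145,0,0],0],[[-0.15,0.124,0.259],[-145,0,0],0],[[-0.15,0.124,0.259],[-145,0,0],0],[[-0.15,0.124,0.259],[-145,0,0],0],[[-0.15,0.124,0.259],[-145,0,0],0],[[-0.15,0.124,0.259],[-145,0,0],0],[[-0.15,0.124,0.259],[-145,0,0],0],[[-0.15,0.124,0.259],[-145,0,0],0],[[-0.15,0.124,0.259],[-145,0,0],0],[[-0.15,0.124,0.259],[-145,0,0],0],[[-0.15,0.124,0.259],[-145,0,0],0],[[-0.15,0.124,0.259],[-145,0,0],0]]}}

```text
clock: 13.25
tool_pos: [0.6127, 0.1897, 0.1535]
orientation: [-119.3, 89.9, 29.2]
force: [-0.4, -0.2, 0.1]
opening: 0.0124
```

```bash
python3 -c "
from h import *
goto([.6142,.1898,.153],-91)"
```

```text
t13.25 tcp [0.6127 0.1897 0.1535] jaw -121.5 q6 23.9 -> d [ 0.0005 -0.0009 -0.0013] w [-30.5  -0.1   0.1]
```

>>> {"api": "drive_tool", "payload": {"plan": [[[0,-0.001,-0.001],[-30.5,0,0],0],[[0,-0.001,-0.001],[-30.5,0,0],0],[[0,-0.001,-0.001],[-30.5,0,0],0],[[0,-0.001,-0.001],[-30.5,0,0],0],[[0,-0.001,-0.001],[-30.5,0,0],0],[[0,-0.001,-0.001],[-30.5,0,0],0],[[0,-0.001,-0.001],[-30.5,0,0],0]]}}

```text
clock: 13.83
tool_pos: [0.6137, 0.1898, 0.153]
orientation: [-145.4, 90.0, 33.5]
force: [-0.6, -0.1, -0.9]
opening: 0.0122
```

```bash
python3 look.py w5 loupe loupe_insert;python3 -c "
from h import *
goto([.6142,.1898,.0195],-91)"
```

```text
cam [0.694 0.189 0.311]
loupe 0.74 [307. 177.] rect mm [596.8 203. ] [ 98.7 172.5] 72.0
  lm 0.86 [306. 235.] [0.565  0.1966 0.007 ]
loupe_insert 0.6 [318. 109.] rect mm [677.9 189.1] [88.6 54.6] 87.8
t14.08 tcp [0.614  0.19   0.1534] jaw -91.0 q6 54.4 -> d [-0.1669  0.3319  0.1078] w [89.  -0.   0.1]
t14.08 tcp [0.614  0.19   0.1534] jaw -91.0 q6 54.4 -> d [ 1.339e-01  3.000e-04 -1.000e-04] w [-0.  -0.1  0. ]
```

View pics/w5.png

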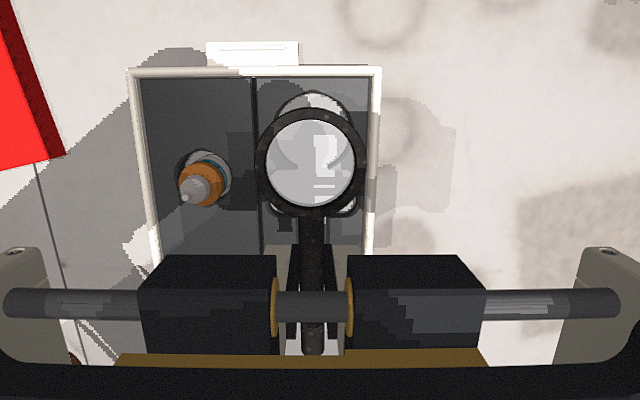

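```bash
python3 - <<'E'
from h import *
f=np.load('pics/w5.npz'); c=(f['K'],f['d'],f['R'],f['t'])
L=unproj(c,[(310.5,161)],.158)[0][:2]
e=unproj(c,[(255,161),(367,161)],.157); print('width',np.linalg.norm(e[0]-e[1]))
T=unproj(c,[(314,350)],.157)[0][:2]; u=(L-T); n=np.linalg.norm(u);u/=n
print(L,T,n,np.degrees(np.arctan2(u[1],u[0])),'org',L-.037*u)
print('well top pixel', unproj(c,[(311,92)],.028))
E
```

```text
width 0.04980024497307335
[0.66449175 0.19024939] [0.5618049  0.19038909] 0.10268694427850891 -0.07795112179592269 org [0.62749179 0.19029972]
well top pixel [[0.69324053 0.18967637 0.028     ]]
```

>>> {"api": "drive_tool", "payload": {"plan": [[[0.03,0,0.0015],[0,0,0],0],[[0.06,0,0.0015],[0,0,0],0],[[0.09,0,0.0015],[0,0,0],0],[[0.105,0,0.0015],[0,0,0],0],[[0.115,0,0.0015],[0,0,0],0],[[0.12,0,0.0015],[0,0,0],0],[[0.125,0,0.0015],[0,0,0],0],[[0.129,0,0.0015],[0,0,0],0],[[0.132,0,0.0015],[0,0,0],0],[[0.1335,0,0.0015],[0,0,0],0],[[0.1335,0,0.0015],[0,0,0],0],[[0.1335,0,0.0015],[0,0,0],0]]}}

```text
clock: 15.08
tool_pos: [0.6129, 0.1903, 0.0204]
orientation: [-149.8, 89.9, 29.1]
force: [-0.6, 0.3, 0.2]
opening: 0.0125
```

>>> {"api": "drive_tool", "payload": {"plan": [[[0,0,0],[0,0,0],0.3],[[0,0,0],[0,0,0],0.3],[[0,0,0],[0,0,0],0.3],[[0,0,0],[0,0,0],0.3],[[-0.01,0,0],[0,0,0],0.3],[[-0.03,0,0],[0,0,0],0.3],[[-0.06,0,0],[0,0,0],0.3],[[-0.1,0,0],[0,0,0],0.3],[[-0.13,0,0],[0,0,0],0.6]]}}

```text
clock: 15.83
tool_pos: [0.6132, 0.1902, 0.154]
orientation: [-158.4, 89.8, 20.6]
force: [0.8, 1.0, 0.3]
opening: 0.029
```

```bash
python3 look.py w6 loupe loupe_insert;python3 -c "
from h import *
goto([.655,-.237,.13],-114.4)"
```

```text
cam [0.693 0.189 0.312]
loupe 0.57 [309. 145.] rect mm [620.8 183.2] [134.4  54. ] 11.5
  lm 0.96 [310. 177.] [0.6203 0.1925 0.007 ]
loupe_insert 0.76 [320. 176.] rect mm [625.1 189.8] [ 87.8 158.5] 89.1
  lm 0.72 [313. 172.] [0.6297 0.1898 0.028 ]
t16.08 tcp [0.6123 0.1901 0.1509] jaw -91.0 q6 54.3 -> d [-0.1698  0.3318  0.106 ] w [89.  -0.   0.2]
t16.08 tcp [0.6123 0.1901 0.1509] jaw -91.0 q6 54.3 -> d [ 0.0203  0.4263 -0.0504] w [23.4 -0.1  0.1]
```

View pics/w6.png

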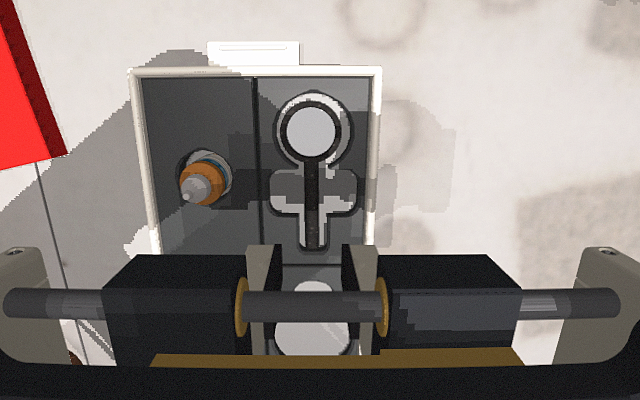

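Magnifier lies in its pocket (lens at 311,131, handle end at 311,246), and the bottle stands in its well (205,180). Next the forceps.

>>> {"api": "drive_tool", "payload": {"plan": [[[0,0.426,-0.05],[23.4,0,0],0.6],[[0,0.426,-0.05],[23.4,0,0],0.6],[[0,0.426,-0.05],[23.4,0,0],0.6],[[0,0.426,-0.05],[23.4,0,0],0.6],[[0,0.426,-0.05],[23.4,0,0],0.6],[[0,0.426,-0.05],[23.4,0,0],0.6],[[0,0.426,-0.05],[23.4,0,0],0.6],[[0,0.426,-0.05],[23.4,0,0],0.6],[[0.02,0.426,-0.05],[23.4,0,0],0.6],[[0.02,0.426,-0.05],[23.4,0,0],0.6],[[0.02,0.426,-0.05],[23.4,0,0],0.6],[[0.02,0.426,-0.05],[23.4,0,0],0.6],[[0.02,0.426,-0.05],[23.4,0,0],0.6],[[0.02,0.426,-0.05],[23.4,0,0],0.6]]}}

```text
clock: 17.25
tool_pos: [0.6541, -0.2362, 0.1294]
orientation: [-76.1, 89.9, 79.4]
force: [-0.8, 0.6, -0.5]
opening: 0.0523
```

```bash
python3 look.py w7 forceps;python3 -c "
from h import *
goto([.655,-.237,.0025],-114.4)"
```

```text
cam [ 0.727 -0.269  0.287]
forceps 0.96 [319. 151.] rect mm [ 709.6 -262.3] [ 3.9 13. ] 65.6
  lm 0.6 [314. 185.] [ 0.6579 -0.2397  0.006 ]
t17.40 tcp [ 0.6548 -0.2354  0.1306] jaw -114.3 q6 69.5 -> d [-0.1896 -0.0235  0.1801] w [65.7  0.   0.2]
t17.40 tcp [ 0.6548 -0.2354  0.1306] jaw -114.3 q6 69.5 -> d [ 0.1281  0.0017 -0.0007] w [ 0.1 -0.1  0.1]
```

View pics/w7.png

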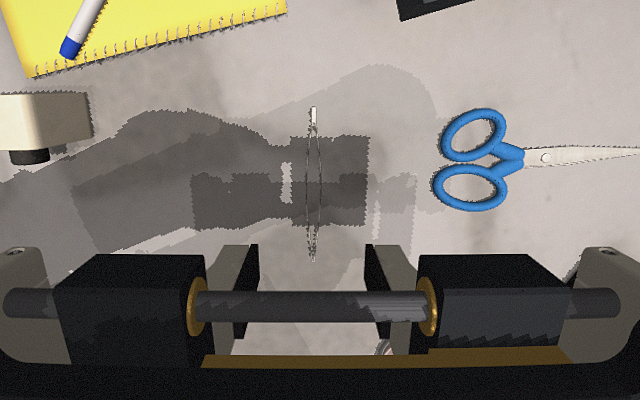

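```bash
python3 - <<'E'
from h import *
f=np.load('pics/w7.npz'); c=(f['K'],f['d'],f['R'],f['t'])
F=unproj(c,[(314,107),(314,261)],.005)[:,:2]; u=F[0]-F[1]; print(F,np.linalg.norm(u),F.mean(0),np.degrees(np.arctan2(u[1],u[0])))
m=F.mean(0); goto([m[0],m[1],.0025],np.degrees(np.arctan2(u[1],u[0]))-90)
E
```

```text
[[ 0.71533302 -0.2653497 ]
 [ 0.59388274 -0.21052009]] 0.13325335500358462 [ 0.65460788 -0.23793489] -24.29714180929145
t17.40 tcp [ 0.6548 -0.2354  0.1306] jaw -114.3 q6 69.5 -> d [ 0.1281  0.0028 -0.0007] w [-0.1 -0.1  0.1]
```

>>> {"api": "drive_tool", "payload": {"plan": [[[0.02,0.002,0],[0,0,0],0.4],[[0.05,0.002,0],[0,0,0],0.4],[[0.08,0.002,0],[0,0,0],0.4],[[0.1,0.002,0],[0,0,0],0.4],[[0.115,0.002,0],[0,0,0],0.4],[[0.124,0.002,0],[0,0,0],0.4],[[0.128,0.002,0],[0,0,0],0.4],[[0.128,0.002,0],[0,0,0],0],[[0.128,0.002,0],[0,0,0],0],[[0.128,0.002,0],[0,0,0],0],[[0.128,0.002,0],[0,0,0],0],[[0.128,0.002,0],[0,0,0],0],[[0.128,0.002,0],[0,0,0],0],[[0.128,0.002,0],[0,0,0],0],[[0.128,0.002,0],[0,0,0],0]]}}

```text
clock: 18.65
tool_pos: [0.6551, -0.2371, 0.0039]
orientation: [-138.6, 89.7, 17.1]
force: [0.1, 1.4, 6.5]
opening: 0.0136
```

>>> {"api": "drive_tool", "payload": {"plan": [[[-0.01,0,0],[0,0,0],0],[[-0.03,0,0],[0,0,0],0],[[-0.06,0,0],[0,0,0],0],[[-0.13,-0.394,0.387],[-23.4,0,0],0],[[-0.13,-0.394,0.387],[-23.4,0,0],0],[[-0.13,-0.394,0.387],[-23.4,0,0],0],[[-0.13,-0.394,0.387],[-23.4,0,0],0],[[-0.13,-0.394,0.387],[-23.4,0,0],0],[[-0.13,-0.394,0.387],[-23.4,0,0],0],[[-0.13,-0.394,0.387],[-23.4,0,0],0],[[-0.13,-0.394,0.387],[-23.4,0,0],0],[[-0.13,-0.394,0.387],[-23.4,0,0],0],[[-0.13,-0.394,0.387],[-23.4,0,0],0],[[-0.13,-0.394,0.387],[-23.4,0,0],0],[[-0.13,-0.394,0.387],[-23.4,0,0],0],[[-0.13,-0.394,0.387],[-23.4,0,0],0],[[-0.13,-0.394,0.387],[-23.4,0,0],0],[[-0.13,-0.394,0.387],[-23.4,0,0],0],[[-0.13,-0.394,0.387],[-23.4,0,0],0],[[-0.13,-0.394,0.387],[-23.4,0,0],0]]}}

```text
clock: 20.32
tool_pos: [0.4641, 0.2807, 0.134]
orientation: [-162.2, 89.8, 16.8]
force: [0.1, 0.1, 0.2]
opening: 0.013
```

```bash
python3 look.py w8 forceps forceps_insert;python3 -c "
from h import *
goto([.4658,.2814,.0245],-91)"
```

```text
cam [0.544 0.28  0.292]
forceps 0.95 [305. 209.] rect mm [444.4 282.5] [ 25.9 153.2] 89.8
  lm 0.87 [313. 252.] [0.407  0.2813 0.006 ]
forceps_insert 0.75 [310. 169.] rect mm [480.7 283.1] [ 88.4 128.4] 89.2
  lm 0.69 [310. 191.] [0.4698 0.283  0.028 ]
t20.57 tcp [0.4646 0.2802 0.1338] jaw -91.0 q6 37.0 -> d [-0.1866  0.4193 -0.0436] w [89.  -0.1  0.2]
t20.57 tcp [0.4646 0.2802 0.1338] jaw -91.0 q6 37.0 -> d [ 0.1093 -0.001  -0.0008] w [-0.  -0.2  0.1]
```

View pics/w8.png

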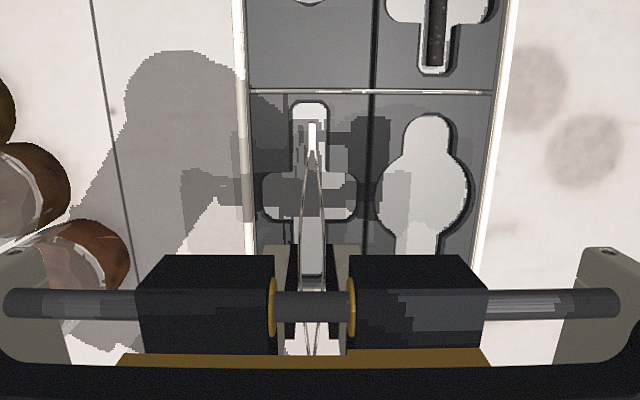

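```bash
python3 - <<'E'
from h import *
f=np.load('pics/w8.npz'); c=(f['K'],f['d'],f['R'],f['t'])
print('tip',unproj(c,[(312,122),(312,352)],.136).round(4),'slot',unproj(c,[(310,102)],.028).round(4), 'relief sides/top/bottom',unproj(c,[(262,195),(357,195),(310,174),(310,220)],.028).round(4),'dish well',unproj(c,[(376,200),(470,200)],.028).round(4))
E
```

```text
tip [[0.5315 0.2803 0.136 ]
 [0.4093 0.2822 0.136 ]] slot [[0.5371 0.2817 0.028 ]] relief sides/top/bottom [[0.4672 0.3206 0.028 ]
 [0.466  0.246  0.028 ]
 [0.4835 0.2826 0.028 ]
 [0.4457 0.2832 0.028 ]] dish well [[0.4617 0.2309 0.028 ]
 [0.4605 0.1557 0.028 ]]
```

>>> {"api": "drive_tool", "payload": {"plan": [[[0.03,-0.002,0],[0,0,0],0],[[0.06,-0.002,0],[0,0,0],0],[[0.08,-0.002,0],[0,0,0],0],[[0.09,-0.002,0],[0,0,0],0],[[0.097,-0.002,0],[0,0,0],0],[[0.102,-0.002,0],[0,0,0],0],[[0.106,-0.002,0],[0,0,0],0],[[0.108,-0.002,0],[0,0,0],0],[[0.109,-0.002,0],[0,0,0],0],[[0.109,-0.002,0],[0,0,0],0],[[0.109,-0.002,0],[0,0,0],0]]}}

```text
clock: 21.48
tool_pos: [0.4653, 0.2827, 0.0253]
orientation: [-157.5, 89.7, 21.5]
force: [0.1, -0.7, -0.1]
opening: 0.0132
```

>>> {"api": "drive_tool", "payload": {"plan": [[[0.001,0,0],[0,0,0],0],[[0.001,0,0],[0,0,0],0.3],[[0.001,0,0],[0,0,0],0.3],[[0.001,0,0],[0,0,0],0.3],[[0.001,0,0],[0,0,0],0.3],[[-0.01,0,0],[0,0,0],0.3],[[-0.03,0,0],[0,0,0],0.3],[[-0.06,0,0],[0,0,0],0.3],[[-0.1,0,0],[0,0,0],0.3],[[-0.12,0,0],[0,0,0],0.6],[[-0.12,0,0],[0,0,0],1]]}}

```text
clock: 22.4
tool_pos: [0.467, 0.2845, 0.1508]
orientation: [-143.7, 89.2, 35.3]
force: [1.1, 0.8, 0.6]
opening: 0.0348
```

```bash
python3 look.py w9 forceps forceps_insert loupe;python3 -c "
from h import *
goto([.4545,-.251,.12],180)"
```

```text
cam [0.546 0.283 0.309]
forceps 0.67 [312. 150.] rect mm [499.7 282.9] [63.8  9. ] 4.6
  lm 0.69 [316. 191.] [0.4624 0.283  0.006 ]
forceps_insert 0.66 [315. 180.] rect mm [464.1 283.9] [ 88.5 161.5] 89.1
  lm 0.81 [313. 189.] [0.4702 0.2849 0.028 ]
loupe 0.7 [432.  36.] rect mm [590.  186.2] [53.3 13.8] 0.6
t22.75 tcp [0.4643 0.282  0.1442] jaw -91.0 q6 36.8 -> d [-0.1758  0.4212 -0.0437] w [89.  -0.1  0.2]
t22.75 tcp [0.4643 0.282  0.1442] jaw -91.0 q6 36.8 -> d [2.410e-02 5.331e-01 5.000e-04] w [89.  -0.1  0.2]
```

View pics/w9.png

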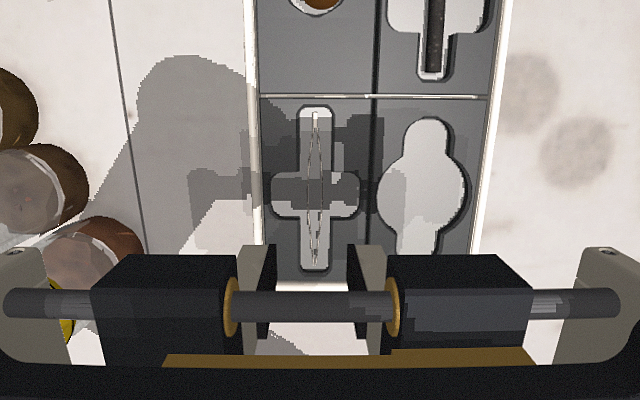

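Forceps lie in their slot (ends at 315,112 and 315,264), well centred. Now the dish.

>>> {"api": "drive_tool", "payload": {"plan": [[[0,0.533,0.001],[89,0,0],1],[[0,0.533,0.001],[89,0,0],1],[[0,0.533,0.001],[89,0,0],1],[[0,0.533,0.001],[89,0,0],1],[[0,0.533,0.001],[89,0,0],1],[[0,0.533,0.001],[89,0,0],1],[[0,0.533,0.001],[89,0,0],1],[[0,0.533,0.001],[89,0,0],1],[[0,0.533,0.001],[89,0,0],1],[[0,0.533,0.001],[89,0,0],1],[[0,0.533,0.001],[89,0,0],1],[[0.02,0.533,0.001],[89,0,0],1],[[0.02,0.533,0.001],[89,0,0],1],[[0.02,0.533,0.001],[89,0,0],1],[[0.02,0.533,0.001],[89,0,0],1],[[0.02,0.533,0.001],[89,0,0],1],[[0.02,0.533,0.001],[89,0,0],1],[[0.02,0.533,0.001],[89,0,0],1],[[0.02,0.533,0.001],[89,0,0],1]]}}

```text
clock: 24.33
tool_pos: [0.4544, -0.2499, 0.1245]
orientation: [-89.4, 89.8, 0.7]
force: [0.1, 0.5, -0.4]
opening: 0.0877
```

```bash
python3 look.py w10 dish;python3 -c "
from h import *
goto([.4545,-.251,.005],180)"
```

```text
cam [ 0.453 -0.331  0.282]
dish 0.66 [311. 190.] rect mm [ 453.8 -253.8] [64.6 65.3] 0.2
  lm 0.6 [309. 188.] [ 0.4559 -0.256   0.014 ]
t24.48 tcp [ 0.4543 -0.2503  0.1244] jaw -179.9 q6 7.3 -> d [-0.1954 -0.0466  0.1102] w [0.1 0.  0.2]
t24.48 tcp [ 0.4543 -0.2503  0.1244] jaw -179.9 q6 7.3 -> d [ 0.1194  0.0002 -0.0007] w [0.1 0.  0.2]
```

View pics/w10.png

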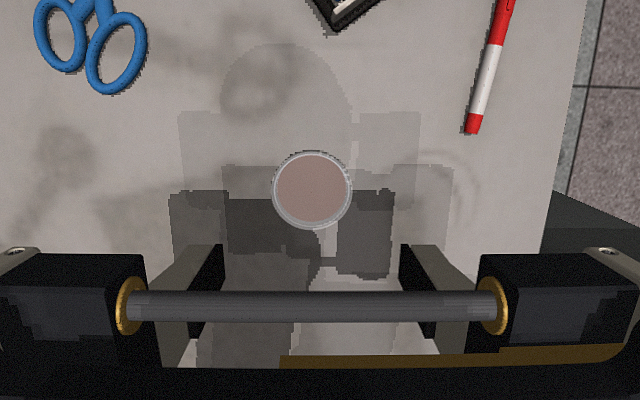

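>>> {"api": "drive_tool", "payload": {"plan": [[[0.03,0.0005,-0.003],[0,0,0],1],[[0.06,0.0005,-0.003],[0,0,0],1],[[0.085,0.0005,-0.003],[0,0,0],1],[[0.1,0.0005,-0.003],[0,0,0],1],[[0.11,0.0005,-0.003],[0,0,0],1],[[0.117,0.0005,-0.003],[0,0,0],1],[[0.119,0.0005,-0.003],[0,0,0],1],[[0.119,0.0005,-0.003],[0,0,0],0],[[0.119,0.0005,-0.003],[0,0,0],0],[[0.119,0.0005,-0.003],[0,0,0],0],[[0.119,0.0005,-0.003],[0,0,0],0],[[0.119,0.0005,-0.003],[0,0,0],0],[[0.119,0.0005,-0.003],[0,0,0],0],[[0.119,0.0005,-0.003],[0,0,0],0]]}}

```text
clock: 25.65
tool_pos: [0.4548, -0.2534, 0.0062]
orientation: [-92.7, 89.7, -2.6]
force: [-1.2, 1.6, 7.4]
opening: 0.0637
```

>>> {"api": "drive_tool", "payload": {"plan": [[[-0.005,0,0],[0,0,0],0],[[-0.02,0,0],[0,0,0],0],[[-0.05,0,0],[0,0,0],0],[[-0.08,0,0],[0,0,0],0],[[-0.13,-0.009,0.446],[1,0,0],0],[[-0.13,-0.009,0.446],[1,0,0],0],[[-0.13,-0.009,0.446],[1,0,0],0],[[-0.13,-0.009,0.446],[1,0,0],0],[[-0.13,-0.009,0.446],[1,0,0],0],[[-0.13,-0.009,0.446],[1,0,0],0],[[-0.13,-0.009,0.446],[1,0,0],0],[[-0.13,-0.009,0.446],[1,0,0],0],[[-0.13,-0.009,0.446],[1,0,0],0],[[-0.13,-0.009,0.446],[1,0,0],0],[[-0.13,-0.009,0.446],[1,0,0],0],[[-0.13,-0.009,0.446],[1,0,0],0],[[-0.13,-0.009,0.446],[1,0,0],0],[[-0.13,-0.009,0.446],[1,0,0],0]]}}

```text
clock: 27.15
tool_pos: [0.4619, 0.1924, 0.136]
orientation: [-97.3, 89.7, -8.2]
force: [-0.2, -0.1, -0.5]
opening: 0.0634
```

```bash
python3 look.py w11 dish dish_insert;python3 -c "
from h import *
goto([.464,.193,.0245],179)
print(ctrl.get_obs()['opening'])"
```

```text
cam [0.459 0.112 0.294]
dish 0.58 [310. 247.] rect mm [462.3 241.5] [ 92.5 119.8] 89.0
  lm 0.6 [310. 256.] [0.4638 0.2516 0.014 ]
dish_insert 0.93 [307. 179.] rect mm [462.6 191. ] [ 88.3 159.1] 89.1
  lm 0.88 [310. 187.] [0.4627 0.1847 0.028 ]
t27.40 tcp [0.4625 0.1916 0.1361] jaw 179.0 q6 -46.4 -> d [-0.1836 -0.0442 -0.331 ] w [-1.  -0.   0.3]
t27.40 tcp [0.4625 0.1916 0.1361] jaw 179.0 q6 -46.4 -> d [ 0.1116 -0.0009  0.0014] w [ 0.  -0.   0.3]
0.06385988247103405
```

View pics/w11.png

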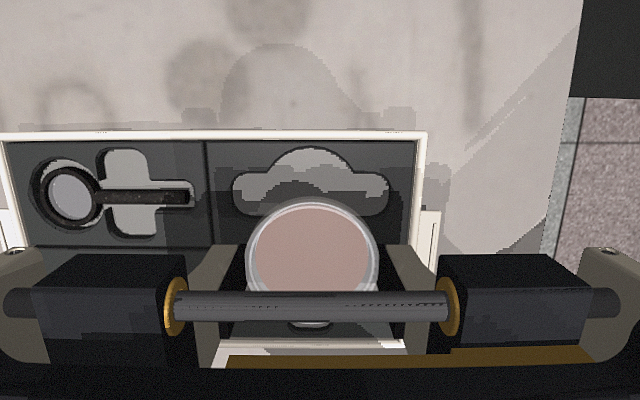

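```bash
python3 - <<'E'
from h import *
f=np.load('pics/w11.npz'); c=(f['K'],f['d'],f['R'],f['t'])
print('front',unproj(c,[(311,203)],.144),'sides',unproj(c,[(246,255),(377,255)],.144),'well',unproj(c,[(311,148)],.028),unproj(c,[(232,187),(390,187)],.028))
E
```

```text
front [[0.46057636 0.16030965 0.144     ]] sides [[0.49169037 0.18571088 0.144     ]
 [0.42983873 0.18652071 0.144     ]] well [[0.46105034 0.15388284 0.028     ]] [[0.52374717 0.18367448 0.028     ]
 [0.39942346 0.18541784 0.028     ]]
```

>>> {"api": "drive_tool", "payload": {"plan": [[[0.03,0,0.0005],[0,0,0],0],[[0.06,0,0.0005],[0,0,0],0],[[0.08,0,0.0005],[0,0,0],0],[[0.09,0,0.0005],[0,0,0],0],[[0.097,0,0.0005],[0,0,0],0],[[0.102,0,0.0005],[0,0,0],0],[[0.106,0,0.0005],[0,0,0],0],[[0.109,0,0.0005],[0,0,0],0],[[0.111,0,0.0005],[0,0,0],0],[[0.1115,0,0.0005],[0,0,0],0],[[0.1115,0,0.0005],[0,0,0],0]]}}

```text
clock: 28.32
tool_pos: [0.4632, 0.1923, 0.0249]
orientation: [-88.1, 89.7, 0.9]
force: [-0.0, -0.4, -0.3]
opening: 0.0636
```

>>> {"api": "drive_tool", "payload": {"plan": [[[0.0005,0,0],[0,0,0],0],[[0.0005,0,0],[0,0,0],0.85],[[0.0005,0,0],[0,0,0],0.85],[[0.0005,0,0],[0,0,0],0.85],[[0.0005,0,0],[0,0,0],0.85],[[-0.005,0,0],[0,0,0],0.85],[[-0.02,0,0],[0,0,0],0.85],[[-0.05,0,0],[0,0,0],0.85],[[-0.09,0,0],[0,0,0],0.85],[[-0.13,0,0],[0,0,0],0.85],[[-0.2,0,-0.08],[0,0,0],0.85],[[-0.26,0,-0.1],[0,0,0],0.85],[[-0.26,0.0,-0.1],[0,0,0],0.85],[[-0.26,0.0,-0.1],[0,0,0],0.85],[[-0.26,0.0,-0.1],[0,0,0],0.85],[[-0.26,0.0,-0.1],[0,0,0],0.85]]}}

```text
clock: 29.65
tool_pos: [0.4606, 0.0917, 0.2877]
orientation: [-71.8, 89.4, 17.1]
force: [-0.1, 0.3, -0.3]
opening: 0.0747
```

```bash
python3 look.py w12 loupe forceps dish bottle
```

```text
cam [0.457 0.011 0.445]
loupe 0.86 [169. 237.] rect mm [630.5 198.6] [ 52.2 130.2] 89.3
  lm 0.59 [191. 234.] [0.629  0.1951 0.007 ]
forceps 0.41 [244. 275.] rect mm [562.3 265.3] [39.2 29.3] 88.7
dish 0.88 [314. 235.] rect mm [462.1 198.8] [72.5 67.1] 89.1
  lm 0.84 [311. 236.] [0.4648 0.1986 0.014 ]
bottle 0.54 [191. 228.] rect mm [613.5 176.9] [ 82.4 153.5] 87.6
t30.10 tcp [0.4599 0.0925 0.2842] jaw 179.0 q6 -36.7 -> d [-0.0354 -0.0442 -0.2318] w [-1.  -0.   0.2]
```

View pics/w12.png

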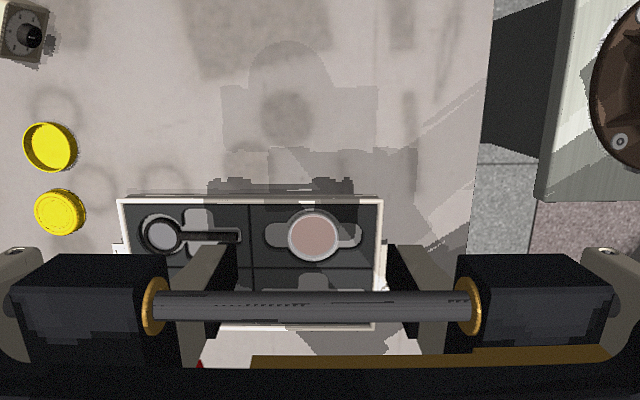

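>>> {"api": "drive_tool", "payload": {"plan": [[[0,0,-0.3],[0,0,0],1],[[0,0,-0.3],[0,0,0],1],[[0,0,-0.3],[0,0,0],1],[[0,0,-0.3],[0,0,0],1],[[0,0,-0.3],[0,0,0],1],[[0,0,-0.3],[0,0,0],1],[[0,0,-0.3],[0,0,0],1],[[0,0,-0.3],[0,0,0],1],[[0,0,-0.3],[0,0,0],1],[[0,0,-0.3],[0,0,0],1]]}}

```text
clock: 30.93
tool_pos: [0.4546, -0.2078, 0.2839]
orientation: [-98.5, 89.8, -9.5]
force: [-1.3, -0.2, -0.1]
opening: 0.0876
```

```bash
python3 - <<'E'
from h import *
c=cal('top'); im=ctrl.snapshot('top')
for k,z in dict(loupe=.02,forceps=.026,dish=.032,bottle=.06,loupe_insert=.028,forceps_insert=.028,dish_insert=.028,bottle_insert=.028).items():
    for r in ctrl.cut_out('top',k)[:2]: print(k,round(r['confidence'],2),r['pixels'].sum(),unproj(c,r['pixel'],z)[0].round(3))
s=ctrl.snapshot('scene')
a=cv2.resize(im[160:290,205:305],(400,520),interpolation=cv2.INTER_CUBIC); b=cv2.resize(s[170:300,225:325],(400,520),interpolation=cv2.INTER_CUBIC)
cv2.imwrite('pics/v2.png',np.hstack([a,b]))
E
```

```text
loupe 0.49 278 [0.66  0.194 0.02 ]
loupe 0.26 35 [0.521 0.278 0.02 ]
forceps 0.37 1027 [0.622 0.182 0.026]
dish 0.72 344 [0.456 0.193 0.032]
bottle 0.4 97 [0.637 0.266 0.06 ]
loupe_insert 0.71 1010 [0.629 0.172 0.028]
forceps_insert 0.82 1429 [0.459 0.278 0.028]
dish_insert 0.61 1073 [0.435 0.172 0.028]
bottle_insert 0.9 1260 [0.62  0.289 0.028]
bottle_insert 0.58 1349 [0.717 0.463 0.028]
```

View pics/v2.png

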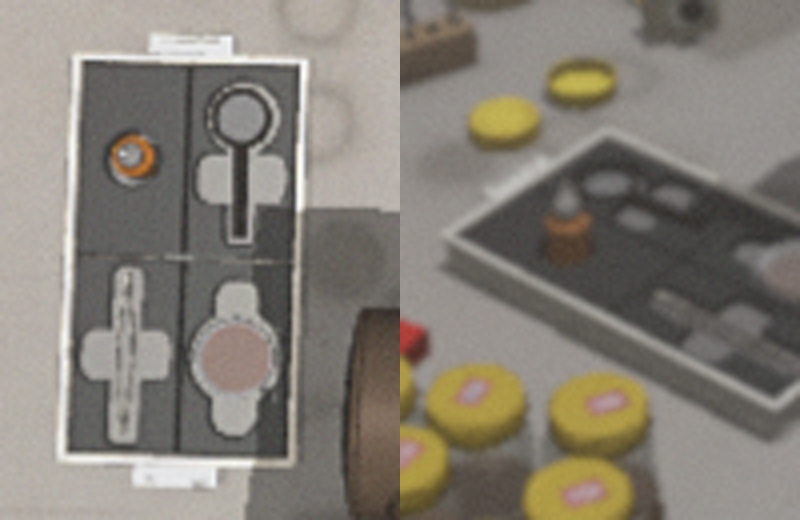

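```bash
python3 -c "
from plant import ctrl
print(ctrl.close_job(), ctrl.get_obs()['clock'])"
```

```text
the job is handed in; nothing more can be done
the job is handed in; nothing more can be done
```

I packed the bottle, magnifier, forceps and dish, in that order, into the four pockets shaped for them in the white tray. Each was set down about 1 mm above its pocket floor and released. I handed the job in at about 31 s of the 104 s allowed, with the gripper clear of everything.

**Last checks:** The close-up pictures after each release and the final top and scene pictures show all four seated. The bottle is standing, the other three look flat, and I estimate each is within a few millimetres of its pocket's centre. No contact force showed just before any release. I never commanded a move near the timer or the punch, but I didn't measure their positions again at the end.

**Disagreements:**
- In the last top picture the networks' forceps mask was low-confidence (0.37) and landed on the magnifier's insert. In the picture itself the forceps are clearly in their own slot.
- The networks put the bottle at (0.637, 0.266), 14 mm (10 mm in x and 12 mm in y) from the insert estimate of (0.627, 0.279), also with low confidence (0.40). That would be outside the 10 mm limit. The nearer wrist picture gave about (0.626, 0.275), which is inside it.
- While gripping the forceps and the dish, the tool read 6 to 7 N upward, probably the fingertips touching the bench. Both lifted cleanly.

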